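# Seat the router-table insert plate with four wing nuts

### The job

Tighten the four wing nuts of the router-table insert plate in cross order - any one first, then the one diagonally opposite, then the other two - about half a turn clockwise each, until each just comes up firm but no harder, so that the plate is pulled down evenly and sits flush in its frame. Leave the other things on the bench where they are.

Things in the scene. Friction and masses are not known exactly. Their poses are not given: they have to be found in the camera images.
- router_frame: Wooden router-table frame fixed to the bench, 236 x 236 mm, 60 mm high; a square recess in its top, 183 mm wide and 8 mm deep, takes the insert plate. Origin: centre of its underside, x and y along its sides. The nuts stand at (-65,-65) nut_a, (-65,65) nut_b, (65,65) nut_c, (65,-65) nut_d mm in it, so a is diagonally opposite c, and b opposite d.
- insert_plate: Black plate 180 x 180 x 8 mm, 0.45 kg, lying in the recess, steel rings at its middle. Origin: centre of its underside. At the start springs under its corners hold it 2 to 3 mm proud of the frame; seated, it is level, its top flush with the frame's (60 mm above the bench). The washers under the nuts keep it in.
- nut_a_axis (a point): Steel wing nut a, on a stud diagonally opposite nut c. Point on its axis at mid-height of the wings; x along the wings, z up. The wings are one bar 76 mm tip to tip, 9 mm thick, reaching 9 mm above and below this point; hub 25 mm across. The bar's underside is 10 mm above the plate once the washer (32 mm across) bears on it. Winds down 6 mm a turn.
- nut_a_wing (a point): End of one wing of nut a, 38 mm from its axis, mid-height; the other wing ends opposite. All nuts alike: clockwise from above tightens. Each starts 2.7 to 3.6 rad from firm; how much differs and cannot be seen. They run at 0.07 to 0.11 N m (2.5 to 4 N pushing 30 mm from the axis), more when turned fast.
- nut_b_axis (a point): Steel wing nut b, on a stud diagonally opposite nut d. Point on its axis at mid-height of the wings; x along the wings, z up. The wings are one bar 76 mm tip to tip, 9 mm thick, reaching 9 mm above and below this point; hub 25 mm across. The bar's underside is 10 mm above the plate once the washer (32 mm across) bears on it. Winds down 6 mm a turn.
- nut_b_wing (a point): End of one wing of nut b, 38 mm from its axis, mid-height; the other wing ends opposite. All nuts alike: once firm (plate clamped), the moment climbs by about 1.4 N m per rad. Right is 0.18 to 0.33 N m (6 to 11 N at 30 mm); at 0.45 N m (15 N at 30 mm) a nut is 0.25 rad past firm: overtightened.
- nut_c_axis (a point): Steel wing nut c, on a stud diagonally opposite nut a. Point on its axis at mid-height of the wings; x along the wings, z up. The wings are one bar 76 mm tip to tip, 9 mm thick, reaching 9 mm above and below this point; hub 25 mm across. The bar's underside is 10 mm above the plate once the washer (32 mm across) bears on it. Winds down 6 mm a turn.
- nut_c_wing (a point): End of one wing of nut c, 38 mm from its axis, mid-height; the other wing ends opposite. All nuts alike: a nut stays where it is left; let go past firm, it springs back only to about where it came firm.
- nut_d_axis (a point): Steel wing nut d, on a stud diagonally opposite nut b. Point on its axis at mid-height of the wings; x along the wings, z up. The wings are one bar 76 mm tip to tip, 9 mm thick, reaching 9 mm above and below this point; hub 25 mm across. The bar's underside is 10 mm above the plate once the washer (32 mm across) bears on it. Winds down 6 mm a turn.
- nut_d_wing (a point): End of one wing of nut d, 38 mm from its axis, mid-height; the other wing ends opposite. All nuts alike: a wing can be pushed round with the closed fingers, or the bar gripped across its 9 mm.
- screwdriver: Screwdriver lying on the bench by the frame, 190 mm long. Origin: under its middle. Bystander.
- pliers: Pliers with blue grips lying on the bench by the frame, 140 mm long, 16 mm high. Bystander.
- tape_measure: Tape measure, black and yellow, 68 x 40 x 62 mm high, standing beside the frame. Bystander.
- offcut: Piece of light wood 140 x 44 x 30 mm high, by the frame. Bystander.
- spanner: Flat spanner 170 mm long lying beside the frame. Bystander.
- glue: Glue bottle, 56 mm across, 110 mm tall, upright. Bystander.
- sanding_block: Cork sanding block 100 x 65 x 35 mm high. Bystander.

How it is judged:
On the way, in this order (a step that is already met when the one before it is completed fails the run):
1. a first nut is firm (z of any of nut_a_axis, nut_b_axis, nut_c_axis, nut_d_axis in the frame of router_frame below 0.0794 m), for 0.1 s.
2. the nut diagonally opposite is firm too ((z of each of nut_a_axis, nut_c_axis in the frame of router_frame below 0.0794 m or z of each of nut_b_axis, nut_d_axis in the frame of router_frame below 0.0794 m)), for 0.1 s.
3. all four nuts are firm (z of each of nut_a_axis, nut_b_axis, nut_c_axis, nut_d_axis in the frame of router_frame below 0.0794 m), for 0.2 s.
At the end, for the whole second after the job is handed in: All four nuts are firm, or at most 0.1 rad short of it (axis points under 79.4 mm above the frame's underside); the plate is seated (its underside 51.5 to 52.8 mm above the frame's underside), level within 0.008 rad and at rest (all of step 3 and z of insert_plate in the frame of router_frame between 0.0515 and 0.0528 m and angle between insert_plate's own z axis and vertical below 0.008 rad and linear speed of insert_plate below 0.02 m/s); the robot touches nothing.
It fails at once if a nut is overtightened: forced more than 0.26 rad past firm (its axis point lower than 79.05 mm above the frame's underside) (z of any of nut_a_axis, nut_b_axis, nut_c_axis, nut_d_axis in the frame of router_frame below 0.07905 m).
It fails at once if two neighbouring nuts are firm while the other two are both still loose (not in cross order) ((z of each of nut_a_axis, nut_b_axis in the frame of router_frame below 0.0794 m and not (z of nut_c_axis in the frame of router_frame below 0.0794 m) and not (z of nut_d_axis in the frame of router_frame below 0.0794 m)) or (z of each of nut_b_axis, nut_c_axis in the frame of router_frame below 0.0794 m and not (z of nut_d_axis in the frame of router_frame below 0.0794 m) and not (z of nut_a_axis in the frame of router_frame below 0.0794 m)) or (z of each of nut_c_axis, nut_d_axis in the frame of router_frame below 0.0794 m and not (z of nut_a_axis in the frame of router_frame below 0.0794 m) and not (z of nut_b_axis in the frame of router_frame below 0.0794 m)) or (z of each of nut_d_axis, nut_a_axis in the frame of router_frame below 0.0794 m and not (z of nut_b_axis in the frame of router_frame below 0.0794 m) and not (z of nut_c_axis in the frame of router_frame below 0.0794 m))).
It fails at once if a bystander is moved by more than 40 mm (distance of any of screwdriver, pliers, tape_measure, offcut, spanner, glue, sanding_block from where it was at the start of the episode above 0.04 m).
It also fails if it takes over 72 s, if anything falls off the work surface, if the arm or the gripper's body presses on something with over 40 N, if the wrist force passes 120 N, or if a joint passes its speed limit or range.

### The arm

A 6-joint arm with a two-finger parallel gripper is mounted at the origin on the work surface. World frame = base frame: x ahead of the robot, y to its left, z up, the work surface at z = 0. Lengths are in m, angles in rad, forces in N, time in s.
With the tool pointing down it reaches from about 0.4 to 0.825 m from the base axis. Payload 7 kg.
Tool frame: the origin (TCP) lies between the finger pads; the fingertips stand arm.tcp_to_tips ahead of it and the grasp point (between the pads) lies 3 mm ahead of it (arm.tcp_to_tips is the distance from the TCP to the fingertips, in m); z points along the fingers, y is the direction in which the jaws open and shut (so a half turn about z gives the same grasp; the last joint's range is limited). The gripper opens to 88 mm and grips with 3 to 60 N. Pads are 19 mm wide; open, the fingers measure 130 mm over their backs; the gripper's body (78 mm by 193 mm) begins 47 mm behind the grasp point.
Start: joints at [-0.813, 0.359, 0.012, 0, -1.224, -0.288], TCP at [0.306, -0.602, 0.249] pointing down, gripper open.
Joint ranges: [-3.07, 3.07], [-1.43, 2.12], [-1.02, 1.25], [-3.03, 1.67], [-3.05, -0], [-3.03, 3.03]. Speed limits (rad/s): [2.39, 2.39, 3.01, 3.14, 3.14, 3.14].

### API

Orientations are given as a unit quaternion [w, x, y, z].
In Python, from cell import read_state, eyes, workorder, arm gives the robot as it stands.
- The arm moves only by the tool move_arm, never from a script. Its argument "deltas" is a list of rows, each a list of 5 numbers: the shift along the tool's x, y, z in cm, then the turn about the tool's z in rad, then the opening in per cent of the stroke, from 0 (shut) to 100 (fully open). In form: [[x, y, z, yaw, claw], ...]. A call has 1 to 12 rows; each row is the pose to reach, as a shift and turn from the pose commanded when the call began, along the tool's axes at that moment; what a row does not reach only later rows make up. A row lasts 1/12 s, in which the tool goes at most 41.7 mm and 7.16 degrees, less where a joint would pass 70% of its speed; a pose out of reach is approached as far as the arm can. A call with a gripper value outside its range is refused whole. The fingers move at their own pace and stop on an object; the grip force is fixed at half the most. Time passes only in rows, so rows that repeat a pose let the fingers close. It gives the time, the measured TCP pose, the force and the opening at its end, in the units of the state.
- read_state(): the state, without advancing time (a new reading comes with each control period).
- eyes.capture(name): name is "side" or "top"; returns the picture (384x512x3 uint8, blue, green, red); there is no depth.
- eyes.camera_model(name): a dict with "vertical_fov" (degrees; the focal length in pixels is half the picture's height over the tangent of half this angle, whatever the lens; pixels are square), "cx", "cy" (the principal point, pixels), "distortion" ([k1, k2, p1, p2, k3] as OpenCV has them; the pictures are not rectified), "eye" and "rotation" of the camera in the world. Camera axes: x right, y up, looking along -z (the intrinsics and any distortion apply to the point x, -y, -z); pixel columns grow to the right and rows downward; lengths in m; the calibration is good to about 2 mm. A picture is of the moment at which its call begins. camera_model takes no time and is no camera call.
- workorder.finish_job(): hands the job in, once; it reports no verdict.
The state is a dict: "time_s": time; "joint_positions": joint angles; "joint_velocities": joint speeds; "joint_efforts": joint torques, N m; "eef_pos": TCP position; "tcp_rot": TCP orientation; "contact_force": force on the tool from outside, world axes, zero at the start; "wrist_torque": the same for the moment, N m; "width": finger opening in m.
Only numpy, scipy, OpenCV 4.12 (cv2) and the standard library are available. Lean on these libraries where they do the work, as an engineer would, in place of code of your own. Each camera call takes 0.05 s, during which the arm holds its last target.

## Working session

There is one attempt and no reset: what is moved stays moved. The work goes in short steps, Python scripts to look and compute and a tool call to move; the robot and the scene stay as the last step left them, time stands still between calls to the robot, and variables do not carry over. Pictures are saved under pics/ and viewed, and the job is handed in when it is done.

Besides the shell and the picture viewer there is one more tool, called as name(argument=value, ...), one argument or row to a line, values as JSON. move_arm: Moves the arm, as the interface text tells. Its arguments: {"type":"object","properties":{"deltas":{"type":"array"}},"required":["deltas"]}

```bash
ls; mkdir -p pics
python3 - <<'E'
from cell import read_state, eyes, workorder, arm
import cv2
for n in("side","top"):
    im=eyes.capture(n); cv2.imwrite(f"pics/{n}0.png",im); print(n,eyes.camera_model(n))
print(arm.tcp_to_tips); print(read_state())
E
```

```text
pics
side {'vertical_fov': 47.85095916666691, 'cx': 258.1973900069832, 'cy': 189.39409904649153, 'distortion': array([-0.16350762,  0.        ,  0.        ,  0.        ,  0.        ]), 'eye': array([0.41489123, 0.8442049 , 0.85582121]), 'rotation': array([-0.10053653, -0.04728701,  0.41174137,  0.90450284])}
top {'vertical_fov': 52.81398327514234, 'cx': 246.6763684322905, 'cy': 183.97955444945893, 'distortion': array([0.03407162, 0.        , 0.        , 0.        , 0.        ]), 'eye': array([ 0.52481321, -0.01083157,  0.96914778]), 'rotation': array([-0.69648561, -0.0381071 ,  0.02061723,  0.71626152])}
0.022
{'time_s': 0.1, 'joint_positions': array([-8.12885531e-01,  3.59300122e-01,  1.11399098e-02, -3.14913088e-04,
       -1.22407707e+00, -2.88095312e-01]), 'joint_velocities': array([ 0.00204425, -0.00010295,  0.00463117,  0.00066279,  0.00056188,
       -0.00079791]), 'joint_efforts': array([-1.57910941e-03, -5.84163451e+01,  2.93751562e+01,  7.01555997e+00,
        1.01693204e-02, -5.47569960e-05]), 'eef_pos': array([ 0.30538117, -0.60151511,  0.24772038]), 'tcp_rot': array([-2.31610577e-04, -2.32701058e-01,  9.72548033e-01,  6.98115902e-04]), 'contact_force': array([-0.4819639 ,  0.50813364,  0.10063065]), 'wrist_torque': array([ 0.08170949,  0.01843341, -0.02931457]), 'width': 0.08753985601028041}
```

View pics/side0.png

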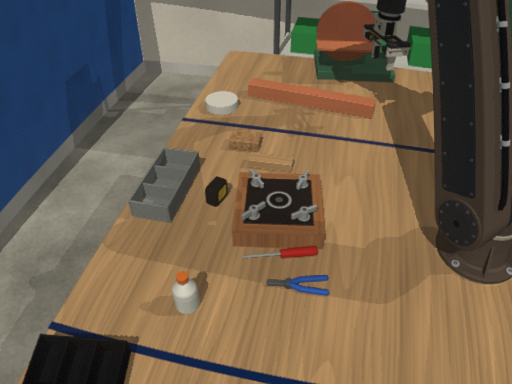

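View pics/top0.png

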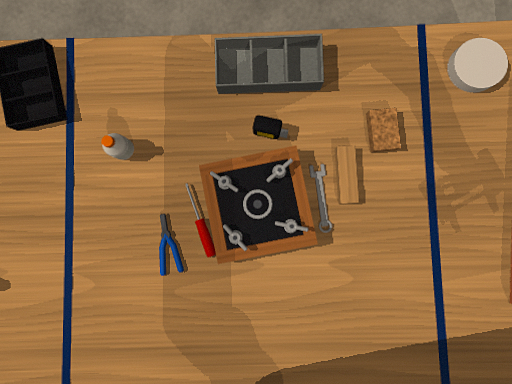

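```bash
cat > h.py <<'E'
import numpy as np, cv2
from scipy.spatial.transform import Rotation as R
from cell import read_state, eyes, workorder, arm
CM={n:eyes.camera_model(n) for n in("side","top")}
def K(n):
    c=CM[n]; f=192/np.tan(np.radians(c['vertical_fov'])/2)
    return np.array([[f,0,c['cx']],[0,f,c['cy']],[0,0,1.]])
def Rm(n):
    q=CM[n]['rotation']; return R.from_quat([q[1],q[2],q[3],q[0]]).as_matrix()
def ray(n,uv):
    p=cv2.undistortPoints(np.array(uv,float).reshape(-1,1,2),K(n),CM[n]['distortion']).reshape(-1,2)
    d=np.c_[p[:,0],-p[:,1],-np.ones(len(p))]@Rm(n).T
    return CM[n]['eye'],d
def onz(n,uv,z):
    e,d=ray(n,uv); return e+d*((z-e[2])/d[:,2])[:,None]
def proj(n,P):
    Q=(np.asarray(P,float).reshape(-1,3)-CM[n]['eye'])@Rm(n); Q=Q*[1,-1,-1]
    return cv2.projectPoints(Q.reshape(-1,1,3),np.zeros(3),np.zeros(3),K(n),CM[n]['distortion'])[0].reshape(-1,2)
def tri(u1,u2):
    e1,d1=ray("side",u1);e2,d2=ray("top",u2);o=[]
    for a,b in zip(d1,d2):
        t=np.linalg.lstsq(np.c_[a,-b],e2-e1,rcond=None)[0]; p,q=e1+t[0]*a,e2+t[1]*b
        o.append(np.r_[(p+q)/2,np.linalg.norm(p-q)])
    return np.array(o)
def zoom(im,x0,y0,x1,y1,s,name):
    cv2.imwrite(name,cv2.resize(im[y0:y1,x0:x1],None,fx=s,fy=s,interpolation=cv2.INTER_CUBIC))
E
python3 - <<'E'
from h import *
t=cv2.imread("pics/top0.png"); s=cv2.imread("pics/side0.png")
zoom(t,190,135,340,270,5,"pics/tz.png"); zoom(s,220,160,340,260,6,"pics/sz.png")
print(onz("top",[(257,204)],.062), onz("side",[(280,200)],.062))
E
```

```text
[[ 0.55291642 -0.01230895  0.062     ]] [[ 0.55089656 -0.01505501  0.062     ]]
```

View pics/tz.png

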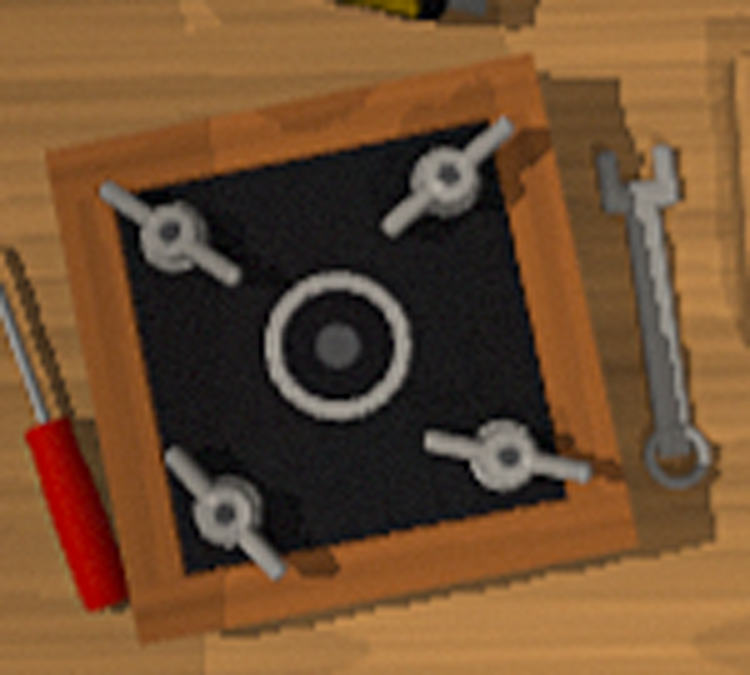

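View pics/sz.png

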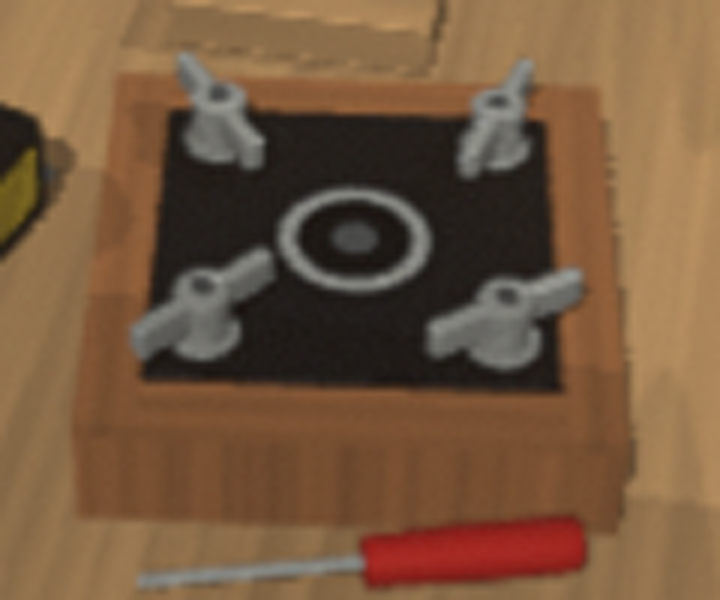

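Run:
```python
from h import *
t=cv2.imread("pics/top0.png")
f=lambda p:(np.array(p,float)+.5)/5-.5+[190,135]
cor=f([(47,152),(533,56),(637,545),(143,642)])
P=onz("top",cor,.06); C=P.mean(0); print("corners",P.round(4)); print("sides",np.linalg.norm(P-np.roll(P,1,0),axis=1).round(4),"centre",C.round(4))
ring=onz("top",[f((338,346))],.062); print("ring",ring.round(4))
e=P[1]-P[0]; a=[np.arctan2(*(P[(i+1)%4]-P[i])[[1,0]])+i*np.pi/2 for i in range(4)]
print("edge ang",np.degrees(a).round(2)); 
nom=np.array([1.]); th=np.mean(np.unwrap(a))
# nuts: tips and hub tops
N={'FL':[(106,190),(236,278),(170,232)],'FR':[(508,124),(390,230),(449,175)],'NR':[(428,440),(588,473),(509,456)],'NL':[(172,454),(280,573),(226,513)]}
hsv=cv2.cvtColor(t,cv2.COLOR_BGR2HSV); 
# expected axes
u=np.array([np.cos(th),np.sin(th)]); 
for k,v in N.items():
    Q=onz("top",f(v),.0915); mid=Q[:2].mean(0); d=Q[0]-Q[1]
    r=(Q[2]-C)[:2]; 
    print(k,"tips mid",mid.round(4),"hub",Q[2].round(4),"len",np.linalg.norm(d).round(4),"ang",np.degrees(np.arctan2(d[1],d[0])).round(1),"in frame",(r@u).round(4),(r@[-u[1],u[0]]).round(4))
for k,s in [('FL',(1,1)),('FR',(1,-1)),('NR',(-1,-1)),('NL',(-1,1))]:
    ux=np.array([-u[1],u[0]]); ux=ux if ux[0]>0 else -ux; uy=np.array([-ux[1],ux[0]])
    print(k,"nominal",(C[:2]+.065*(s[0]*ux+s[1]*uy)).round(4))
```

```text
corners [[ 0.6494  0.1227  0.06  ]
 [ 0.6882 -0.1091  0.06  ]
 [ 0.4577 -0.1484  0.06  ]
 [ 0.4188  0.0817  0.06  ]]
sides [0.2342 0.2351 0.2338 0.2334] centre [ 0.5535 -0.0133  0.06  ]
ring [[ 0.5534 -0.0128  0.062 ]]
edge ang [-80.5  -80.33 279.59 280.08]
FL tips mid [0.6057 0.062  0.0915] hub [0.6066 0.0624 0.0915] len 0.0721 ang 54.3 in frame -0.0656 0.0651
FR tips mid [ 0.628  -0.0656  0.0915] hub [ 0.6289 -0.0656  0.0915] len 0.0725 ang -49.6 in frame 0.0643 0.0655
NR tips mid [ 0.5007 -0.0876  0.0915] hub [ 0.5009 -0.0881  0.0915] len 0.0731 ang 76.9 in frame 0.0649 -0.0644
NL tips mid [0.4786 0.04   0.0915] hub [0.4787 0.0399 0.0915] len 0.0721 ang 41.1 in frame -0.065 -0.0647
FL nominal [0.6066 0.0618]
FR nominal [ 0.6285 -0.0664]
NR nominal [ 0.5004 -0.0883]
NL nominal [0.4785 0.0398]
```

move_arm(
  deltas=[
    [-2,1.6,0,-0.12,18],
    [-4.5,3.5,0,-0.24,18],
    [-7,5.5,0,-0.36,18],
    [-9.5,7.5,0,-0.48,18],
    [-12,9.5,0,-0.6,18],
    [-14.5,11.5,0,-0.72,18],
    [-17,13.5,0,-0.84,18],
    [-19.5,15.5,0,-0.96,18],
    [-22,17.5,0,-1.08,18],
    [-24.5,19.5,0,-1.2,18],
    [-27,21.4,0,-1.32,18],
    [-29.6,23.4,0,-1.44,18],
  ],
)

```text
time_s: 1.1
eef_pos: [0.4637, -0.2577, 0.2484]
tcp_rot: [0.0, 0.818, -0.575, -0.0]
contact_force: [0.9, -0.6, 0.8]
width: 0.017
```

```bash
cat >> h.py <<'E'
AX={'FL':(.6062,.0621),'FR':(.6285,-.0660),'NR':(.5006,-.0881),'NL':(.4786,.0399)}
ANG={'FL':54.3,'FR':-49.6,'NR':76.9,'NL':41.1}
def pose():
    s=read_state(); q=s['tcp_rot']; M=R.from_quat([q[1],q[2],q[3],q[0]]).as_matrix()
    return s,M
def togo(target,psi):
    s,M=pose(); d=(np.array(target)-s['eef_pos'])@M*100
    cur=np.arctan2(M[1,0],M[0,0]); dy=-(np.radians(psi)-cur); dy=(dy+np.pi)%(2*np.pi)-np.pi
    print("t",round(s['time_s'],2),"pos",s['eef_pos'].round(4),"psi",np.degrees(cur).round(1),"z",M[:,2].round(3),"j",s['joint_positions'].round(2)); print("rows xyz cm",d.round(2),"yaw",dy.round(3),"width",s['width'].round(4),"F",s['contact_force'].round(1),"T",s['wrist_torque'].round(2))
def start(n,r=.027,z=.091,ang=None):
    a=np.radians(ANG[n] if ang is None else ang); togo([AX[n][0]+r*np.cos(a),AX[n][1]+r*np.sin(a),z],np.degrees(a))
def mom(n):
    s,M=pose(); rr=s['eef_pos'][:2]-AX[n]; F=s['contact_force']; cr=rr[0]*F[1]-rr[1]*F[0]
    print("t",round(s['time_s'],2),"r",(np.linalg.norm(rr)*1000).round(1),"pos ang",np.degrees(np.arctan2(rr[1],rr[0])).round(1),"psi",np.degrees(np.arctan2(M[1,0],M[0,0])).round(1),"z",s['eef_pos'][2].round(4),"F",F.round(1),"rxF",cr.round(3),"Tz",s['wrist_torque'].round(3),"w",s['width'].round(4),"j6",s['joint_positions'][5].round(2))
E
python3 -c "
from h import *
start('FL')"
```

```text
t 1.1 pos [ 0.4637 -0.2577  0.2484] psi -70.2 z [-0.  0. -1.] j [-0.14  0.12 -0.31 -0.   -1.15  0.48]Traceback (most recent call last):
  File "<string>", line 3, in <module>
    start('FL')
    ~~~~~^^^^^^
  File "h.py", line 37, in start
    a=np.radians(ANG[n] if ang is None else ang); togo([AX[n][0]+r*np.cos(a),AX[n][1]+r*np.sin(a),z],np.degrees(a))
                                                  ~~~~^^^^^^^^^^^^^^^^^^^^^^^^^^^^^^^^^^^^^^^^^^^^^^^^^^^^^^^^^^^^^
  File "h.py", line 35, in togo
    print("t",round(s['time_s'],2),"pos",s['eef_pos'].round(4),"psi",np.degrees(cur).round(1),"z",M[:,2].round(3),"j",s['joint_positions'].round(2)); print("rows xyz cm",d.round(2),"yaw",dy.round(3),"width",s['width'].round(4),"F",s['contact_force'].round(1),"T",s['wrist_torque'].round(2))
                                                                                                                                                                                                               ^^^^^^^^^^^^^^^^
AttributeError: 'float' object has no attribute 'round'
```

```bash
sed -i "s/s\['width'\].round(4)/round(float(s['width']),4)/g; s/dy.round(3)/round(float(dy),3)/" h.py
python3 -c "
from h import *
start('FL')"
```

```text
t 1.1 pos [ 0.4637 -0.2577  0.2484] psi -70.2 z [-0.  0. -1.] j [-0.14  0.12 -0.31 -0.   -1.15  0.48]
rows xyz cm [-26.81 -26.45  15.74] yaw -2.174 width 0.017 F [ 0.9 -0.6  0.8] T [-0.    0.05  0.01]
```

move_arm(
  deltas=[
    [-2.5,-2.4,0,-0.12,18],
    [-5,-4.9,0,-0.24,18],
    [-7.5,-7.4,1,-0.36,18],
    [-10,-9.9,2,-0.48,18],
    [-12.5,-12.3,3,-0.6,18],
    [-15,-14.8,4,-0.72,18],
    [-17.5,-17.3,5,-0.84,18],
    [-20,-19.8,6,-0.96,18],
    [-22.5,-22.2,7,-1.08,18],
    [-24.5,-24.2,8,-1.2,18],
    [-26,-25.7,8.5,-1.32,18],
    [-26.8,-26.4,9,-1.44,18],
  ],
)

```text
time_s: 2.1
eef_pos: [0.6241, 0.0838, 0.1572]
tcp_rot: [0.0, 0.994, 0.108, -0.001]
contact_force: [1.2, -0.0, 0.2]
width: 0.0159
```

```bash
python3 -c "
from h import *
start('FL')"
```

```text
t 2.1 pos [0.6241 0.0838 0.1572] psi 12.4 z [-0.001 -0.    -1.   ] j [ 0.44  0.36 -0.21 -0.   -1.    1.34]
rows xyz cm [-0.19 -0.07  6.62] yaw -0.732 width 0.0159 F [ 1.2 -0.   0.2] T [-0.11  0.1   0.05]
```

move_arm(
  deltas=[
    [-0.1,-0.05,0.5,-0.12,18],
    [-0.2,-0.1,1,-0.24,18],
    [-0.2,-0.1,1.5,-0.36,18],
    [-0.2,-0.1,2.0,-0.48,18],
    [-0.2,-0.1,2.7,-0.6,18],
    [-0.2,-0.1,3.3,-0.7,18],
    [-0.2,-0.1,3.5,-0.73,18],
    [-0.2,-0.1,3.5,-0.73,18],
  ],
)

```text
time_s: 2.77
eef_pos: [0.6205, 0.0817, 0.1224]
tcp_rot: [-0.0, 0.892, 0.453, -0.001]
contact_force: [0.2, -0.6, 0.2]
width: 0.0157
```

```bash
python3 -c "
from h import *
start('FL')
for n in('top','side'):
    im=eyes.capture(n); cv2.imwrite(f'pics/{n}1.png',im)
    if n=='side': zoom(im,210,120,340,230,6,'pics/s1z.png')
    else: zoom(im,170,110,320,230,5,'pics/t1z.png')
"
```

```text
t 2.77 pos [0.6205 0.0817 0.1224] psi 53.8 z [-0.002 -0.001 -1.   ] j [ 0.44  0.38 -0.26 -0.   -0.93  2.07]
rows xyz cm [ 0.28 -0.02  3.14] yaw -0.008 width 0.0157 F [ 0.2 -0.6  0.2] T [-0.18  0.04  0.01]
```

View pics/s1z.png

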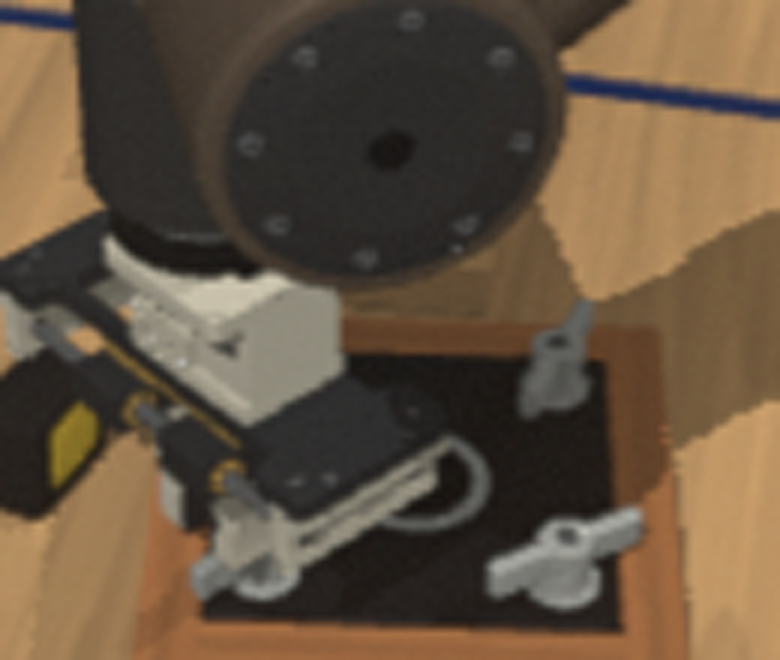

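View pics/t1z.png

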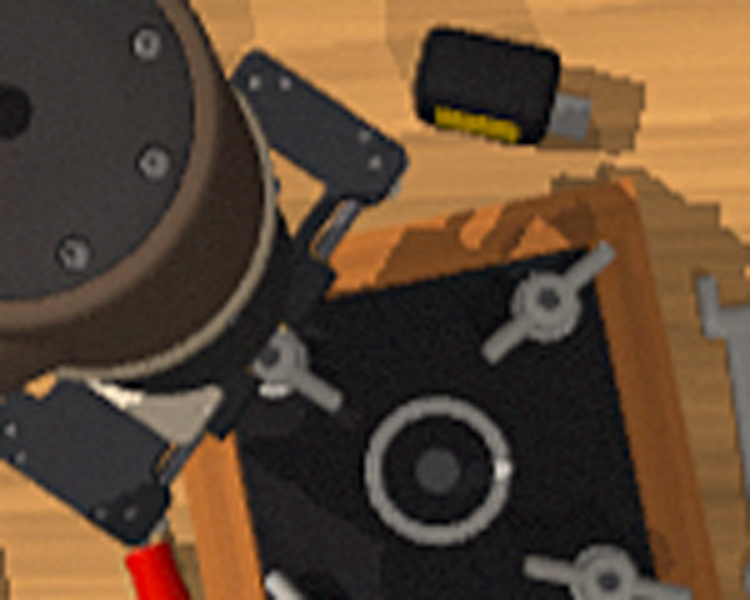

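The side view shows the fingers straddling the far-left nut's outer wing (about pixel 200,570 in the zoom). The top view agrees: the visible wing lies in line with the tool. I'll lower the fingers.

move_arm(
  deltas=[
    [0.2,0,0.8,0,18],
    [0.25,0,1.6,0,18],
    [0.25,0,2.4,0,18],
    [0.25,0,3.1,0,18],
    [0.25,0,3.1,0,18],
  ],
)

```text
time_s: 3.28
eef_pos: [0.6215, 0.0835, 0.0902]
tcp_rot: [-0.0, 0.892, 0.452, -0.002]
contact_force: [-0.7, -0.1, 0.0]
width: 0.0159
```

```bash
python3 -c "
from h import *
start('FL');mom('FL')
"
```

```text
t 3.28 pos [0.6215 0.0835 0.0902] psi 53.7 z [-0.003 -0.001 -1.   ] j [ 0.44  0.42 -0.29 -0.   -0.87  2.06]
rows xyz cm [ 0.07  0.01 -0.08] yaw -0.01 width 0.0159 F [-0.7 -0.1  0. ] T [-0.17  0.16  0.  ]
t 3.28 r 26.3 pos ang 54.5 psi 53.7 z 0.0902 F [-0.7 -0.1  0. ] rxF 0.012 Tz [-0.172  0.159  0.001] w 0.0159 j6 2.06
```

move_arm(
  deltas=[
    [-0.01,0.27,0,0.1,18],
    [-0.05,0.54,0,0.2,18],
    [-0.12,0.8,0,0.3,18],
    [-0.21,1.05,0,0.4,18],
    [-0.33,1.29,0,0.5,18],
    [-0.47,1.53,0,0.6,18],
    [-0.64,1.74,0,0.7,18],
    [-0.82,1.94,0,0.8,18],
    [-1.02,2.12,0,0.9,18],
    [-1.24,2.27,0,1.0,18],
    [-1.48,2.41,0,1.1,18],
    [-1.72,2.52,0,1.2,18],
  ],
)

```text
time_s: 4.28
eef_pos: [0.6325, 0.0554, 0.092]
tcp_rot: [-0.0, 0.991, -0.133, -0.0]
contact_force: [0.1, 2.4, -1.1]
width: 0.016
```

```bash
python3 -c "
from h import *
mom('FL')
"
```

```text
t 4.28 r 27.1 pos ang -14.2 psi -15.3 z 0.092 F [ 0.1  2.4 -1.1] rxF 0.064 Tz [0.852 0.418 0.003] w 0.016 j6 0.91
```

move_arm(
  deltas=[
    [-0.01,0.27,0,0.1,18],
    [-0.05,0.54,0,0.2,18],
    [-0.12,0.8,0,0.3,18],
    [-0.21,1.05,0,0.4,18],
    [-0.33,1.29,0,0.5,18],
    [-0.47,1.53,0,0.6,18],
    [-0.64,1.74,0.05,0.7,18],
    [-0.82,1.94,0.1,0.8,18],
    [-1.02,2.12,0.1,0.9,18],
    [-1.24,2.27,0.1,1.0,18],
    [-1.48,2.41,0.1,1.1,18],
    [-1.72,2.52,0.1,1.2,18],
  ],
)

```text
time_s: 5.28
eef_pos: [0.6106, 0.0356, 0.0918]
tcp_rot: [-0.001, 0.743, -0.669, 0.001]
contact_force: [2.6, -0.5, -1.9]
width: 0.0162
```

```bash
python3 -c "
from h import *
mom('FL')
"
```

```text
t 5.28 r 26.9 pos ang -80.5 psi -84.0 z 0.0918 F [ 2.6 -0.5 -1.9] rxF 0.066 Tz [ 0.23  -0.898  0.024] w 0.0162 j6 -0.27
```

move_arm(
  deltas=[
    [-0.01,0.16,0,0.06,18],
    [-0.02,0.32,0,0.12,18],
    [-0.04,0.48,0,0.18,18],
    [-0.08,0.64,0,0.24,18],
    [-0.12,0.8,0,0.3,18],
    [-0.17,0.95,0,0.36,18],
  ],
)

```text
time_s: 5.78
eef_pos: [0.6007, 0.0359, 0.0916]
tcp_rot: [0.0, -0.612, 0.791, -0.0]
contact_force: [2.5, -0.7, -1.9]
width: 0.0155
```

```bash
python3 -c "
from h import *
mom('FL')
"
```

```text
t 5.78 r 26.8 pos ang -101.8 psi -104.6 z 0.0916 F [ 2.5 -0.7 -1.9] rxF 0.068 Tz [-0.276 -0.773  0.046] w 0.0155 j6 -0.64
```

move_arm(
  deltas=[
    [0,0.09,0,0.033,18],
    [-0.01,0.18,0,0.067,18],
    [-0.01,0.27,0,0.1,18],
  ],
)

```text
time_s: 6.03
eef_pos: [0.598, 0.0366, 0.0915]
tcp_rot: [0.0, -0.572, 0.82, -0.0]
contact_force: [3.5, -1.0, -2.1]
width: 0.0159
```

```bash
python3 -c "
from h import *
mom('FL')
"
```

```text
t 6.03 r 26.8 pos ang -107.8 psi -110.2 z 0.0915 F [ 3.5 -1.  -2.1] rxF 0.098 Tz [-0.292 -0.78   0.041] w 0.0159 j6 -0.74
```

move_arm(
  deltas=[
    [0,0.09,0,0.033,18],
    [-0.01,0.18,0,0.067,18],
    [-0.01,0.27,0,0.1,18],
  ],
)

```text
time_s: 6.28
eef_pos: [0.5955, 0.0376, 0.0915]
tcp_rot: [0.0, -0.53, 0.848, -0.0]
contact_force: [2.2, -1.2, -3.1]
width: 0.0158
```

```bash
python3 -c "
from h import *
mom('FL')
"
```

```text
t 6.28 r 26.8 pos ang -113.6 psi -115.9 z 0.0915 F [ 2.2 -1.2 -3.1] rxF 0.066 Tz [-0.34  -0.745 -0.008] w 0.0158 j6 -0.84
```

move_arm(
  deltas=[
    [0,0.09,0.01,0.033,18],
    [-0.01,0.18,0.02,0.067,18],
    [-0.01,0.27,0.03,0.1,18],
  ],
)

```text
time_s: 6.53
eef_pos: [0.5932, 0.0388, 0.0914]
tcp_rot: [0.0, -0.487, 0.873, -0.0]
contact_force: [2.1, -2.1, -0.9]
width: 0.0164
```

```bash
python3 -c "
from h import *
mom('FL')
"
```

```text
t 6.53 r 26.7 pos ang -119.1 psi -121.7 z 0.0914 F [ 2.1 -2.1 -0.9] rxF 0.076 Tz [-0.566 -0.778 -0.014] w 0.0164 j6 -0.95
```

move_arm(
  deltas=[
    [0,0.09,0.01,0.033,18],
    [-0.01,0.18,0.02,0.067,18],
    [-0.01,0.27,0.03,0.1,18],
  ],
)

```text
time_s: 6.78
eef_pos: [0.591, 0.0402, 0.0912]
tcp_rot: [0.0, -0.443, 0.896, -0.0]
contact_force: [2.9, -2.6, 0.3]
width: 0.0159
```

```bash
python3 -c "
from h import *
mom('FL')
"
```

```text
t 6.78 r 26.7 pos ang -124.8 psi -127.4 z 0.0912 F [ 2.9 -2.6  0.3] rxF 0.103 Tz [-0.775 -0.73  -0.023] w 0.0159 j6 -1.05
```

move_arm(
  deltas=[
    [0,0.09,0.01,0.033,18],
    [-0.01,0.18,0.02,0.067,18],
    [-0.01,0.27,0.03,0.1,18],
  ],
)

```text
time_s: 7.03
eef_pos: [0.5898, 0.0415, 0.0913]
tcp_rot: [0.001, -0.398, 0.917, -0.001]
contact_force: [7.4, -8.4, -0.5]
width: 0.0157
```

```bash
python3 -c "
from h import *
mom('FL')
"
```

```text
t 7.03 r 26.3 pos ang -128.6 psi -133.1 z 0.0913 F [ 7.4 -8.4 -0.5] rxF 0.29 Tz [-3.064 -2.647  0.071] w 0.0157 j6 -1.16
```

Nut FL has come up firm at about 0.29 to 0.36 N m. I'll back off, open and lift.

move_arm(
  deltas=[
    [0,-0.15,0,-0.05,25],
    [0,-0.3,0,-0.1,30],
    [0,-0.3,-1.5,-0.1,30],
    [0,-0.3,-3.2,-0.1,30],
    [0,-0.3,-4.5,-0.1,18],
  ],
)

```text
time_s: 7.45
eef_pos: [0.5907, 0.04, 0.1365]
tcp_rot: [-0.0, -0.444, 0.896, -0.0]
contact_force: [1.3, -0.5, 0.1]
width: 0.0234
```

```bash
python3 -c "
from h import *
mom('FL'); start('NR')
im=eyes.capture('top'); zoom(im,170,110,340,270,4,'pics/t2z.png')
"
```

```text
t 7.45 r 27.0 pos ang -125.1 psi -127.3 z 0.1365 F [ 1.3 -0.5  0.1] rxF 0.037 Tz [-0.002 -0.     0.008] w 0.0234 j6 -1.05
t 7.45 pos [0.5907 0.04   0.1365] psi -127.3 z [ 0. -0. -1.] j [ 0.4   0.32 -0.32  0.   -0.93 -1.05]
rows xyz cm [13.19  0.51  4.56] yaw 2.719 width 0.0234 F [ 1.3 -0.5  0.1] T [-0.   -0.    0.01]
```

View pics/t2z.png

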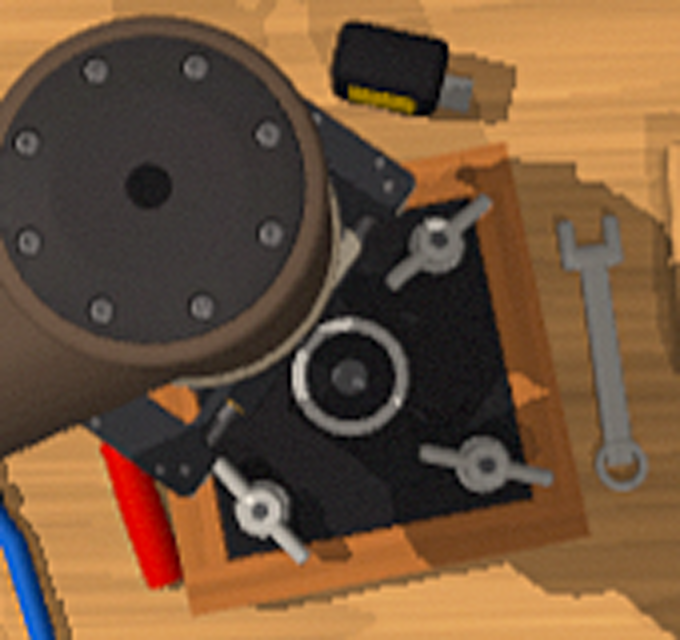

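move_arm(
  deltas=[
    [1,0,-0.5,-0.12,18],
    [2.5,0.1,-0.5,-0.24,18],
    [4,0.2,-0.5,-0.36,18],
    [5.5,0.2,-0.5,-0.48,18],
    [7,0.3,-0.5,-0.6,18],
    [8.5,0.3,-0.5,-0.72,18],
    [10,0.4,-0.5,-0.84,18],
    [11.5,0.4,-0.5,-0.96,18],
    [12.5,0.5,-0.5,-1.08,18],
    [13.2,0.5,-0.5,-1.2,18],
    [13.2,0.5,-0.5,-1.32,18],
    [13.2,0.5,-0.5,-1.44,18],
  ],
)

```text
time_s: 8.5
eef_pos: [0.5063, -0.0623, 0.1408]
tcp_rot: [-0.0, 0.926, -0.379, 0.0]
contact_force: [-0.4, -0.6, 1.3]
width: 0.0158
```

move_arm(
  deltas=[
    [0,0,0,-0.12,18],
    [0,0,0,-0.24,18],
    [0,0,0,-0.36,18],
    [0,0,0,-0.48,18],
    [0,0,0,-0.6,18],
    [0,0,0,-0.72,18],
    [0,0,0,-0.84,18],
    [0,0,0,-0.96,18],
    [0,0,0,-1.08,18],
    [0,0,0,-1.2,18],
    [0,0,0,-1.32,18],
    [0,0,0,-1.44,18],
  ],
)

```text
time_s: 9.5
eef_pos: [0.5065, -0.0619, 0.1406]
tcp_rot: [0.0, 0.945, 0.326, 0.0]
contact_force: [-0.2, 0.3, 0.0]
width: 0.016
```

```bash
python3 -c "
from h import *
start('NR')
"
```

```text
t 9.5 pos [ 0.5065 -0.0619  0.1406] psi 38.0 z [ 0.  0. -1.] j [ 0.26  0.19 -0.49  0.   -0.89  1.97]
rows xyz cm [0.02 0.01 4.96] yaw -0.678 width 0.016 F [-0.2  0.3  0. ] T [-0.14  0.09  0.04]
```

move_arm(
  deltas=[
    [0,0,0.5,-0.12,18],
    [0,0,1,-0.24,18],
    [0,0,1.5,-0.36,18],
    [0,0,2,-0.48,18],
    [0,0,2.3,-0.6,18],
    [0,0,2.5,-0.68,18],
    [0,0,2.7,-0.68,18],
    [0,0,3.4,-0.68,18],
    [0,0,4.2,-0.68,18],
    [0,0,4.9,-0.68,18],
    [0,0,4.9,-0.68,18],
  ],
)

```text
time_s: 10.42
eef_pos: [0.5054, -0.062, 0.0898]
tcp_rot: [-0.001, 0.785, 0.62, -0.001]
contact_force: [-0.5, -0.0, -0.4]
width: 0.0157
```

```bash
python3 -c "
from h import *
start('NR');mom('NR')
"
```

```text
t 10.42 pos [ 0.5054 -0.062   0.0898] psi 76.6 z [-0.003 -0.    -1.   ] j [ 0.26  0.26 -0.55 -0.   -0.77  2.64]
rows xyz cm [ 0.05  0.12 -0.12] yaw -0.006 width 0.0157 F [-0.5 -0.  -0.4] T [-0.19  0.11  0.08]
t 10.42 r 26.5 pos ang 79.5 psi 76.6 z 0.0898 F [-0.5 -0.  -0.4] rxF 0.013 Tz [-0.186  0.112  0.08 ] w 0.0157 j6 2.64
```

No contact on the way down, so I'll turn it.

move_arm(
  deltas=[
    [-0.01,0.27,0,0.1,18],
    [-0.05,0.54,0,0.2,18],
    [-0.12,0.8,0,0.3,18],
    [-0.21,1.05,0,0.4,18],
    [-0.33,1.29,0,0.5,18],
    [-0.47,1.53,0,0.6,18],
    [-0.64,1.74,0,0.7,18],
    [-0.82,1.94,0,0.8,18],
    [-1.02,2.12,0,0.9,18],
    [-1.24,2.27,0,1.0,18],
    [-1.48,2.41,0,1.1,18],
    [-1.72,2.52,0,1.2,18],
  ],
)

```text
time_s: 11.42
eef_pos: [0.5266, -0.0842, 0.091]
tcp_rot: [-0.0, 0.998, 0.066, -0.001]
contact_force: [-0.1, 2.0, -2.7]
width: 0.016
```

```bash
python3 -c "
from h import *
mom('NR')
"
```

```text
t 11.42 r 26.3 pos ang 8.6 psi 7.6 z 0.091 F [-0.1  2.  -2.7] rxF 0.053 Tz [0.749 0.394 0.061] w 0.016 j6 1.49
```

move_arm(
  deltas=[
    [-0.01,0.27,0,0.1,18],
    [-0.05,0.54,0,0.2,18],
    [-0.12,0.8,0,0.3,18],
    [-0.21,1.05,0,0.4,18],
    [-0.33,1.29,0,0.5,18],
    [-0.47,1.53,0,0.6,18],
    [-0.64,1.74,0.05,0.7,18],
    [-0.82,1.94,0.1,0.8,18],
    [-1.02,2.12,0.1,0.9,18],
    [-1.24,2.27,0.1,1.0,18],
    [-1.48,2.41,0.1,1.1,18],
    [-1.72,2.52,0.1,1.2,18],
  ],
)

```text
time_s: 12.42
eef_pos: [0.5138, -0.1114, 0.0905]
tcp_rot: [-0.0, 0.861, -0.509, 0.0]
contact_force: [1.4, 2.2, -2.7]
width: 0.016
```

```bash
python3 -c "
from h import *
mom('NR')
"
```

```text
t 12.42 r 26.8 pos ang -60.4 psi -61.2 z 0.0905 F [ 1.4  2.2 -2.7] rxF 0.061 Tz [ 0.841 -0.314  0.035] w 0.016 j6 0.34
```

move_arm(
  deltas=[
    [-0.01,0.16,0,0.06,18],
    [-0.02,0.32,0,0.12,18],
    [-0.04,0.48,0,0.18,18],
    [-0.08,0.64,0,0.24,18],
    [-0.12,0.8,0,0.3,18],
  ],
)

```text
time_s: 12.83
eef_pos: [0.5066, -0.1143, 0.0906]
tcp_rot: [-0.0, 0.776, -0.631, 0.0]
contact_force: [1.8, 2.2, -2.2]
width: 0.0156
```

```bash
python3 -c "
from h import *
mom('NR')
"
```

```text
t 12.83 r 26.8 pos ang -77.1 psi -78.2 z 0.0906 F [ 1.8  2.2 -2.2] rxF 0.06 Tz [ 0.545 -0.601  0.02 ] w 0.0156 j6 0.05
```

move_arm(
  deltas=[
    [0,0.09,0.01,0.033,18],
    [-0.01,0.18,0.02,0.067,18],
    [-0.01,0.27,0.03,0.1,18],
  ],
)

```text
time_s: 13.08
eef_pos: [0.5041, -0.1147, 0.0904]
tcp_rot: [-0.001, 0.744, -0.668, 0.0]
contact_force: [1.2, 1.9, 0.0]
width: 0.0159
```

```bash
python3 -c "
from h import *
mom('NR')
"
```

```text
t 13.08 r 26.9 pos ang -82.6 psi -83.9 z 0.0904 F [1.2 1.9 0. ] rxF 0.038 Tz [ 0.59  -0.564  0.008] w 0.0159 j6 -0.05
```

move_arm(
  deltas=[
    [0,0.09,0.01,0.033,18],
    [-0.01,0.18,0.02,0.067,18],
    [-0.01,0.27,0.03,0.1,18],
  ],
)

```text
time_s: 13.33
eef_pos: [0.5015, -0.115, 0.0902]
tcp_rot: [-0.001, 0.709, -0.705, 0.001]
contact_force: [2.2, 1.6, -1.2]
width: 0.0157
```

```bash
python3 -c "
from h import *
mom('NR')
"
```

```text
t 13.33 r 26.9 pos ang -88.0 psi -89.6 z 0.0902 F [ 2.2  1.6 -1.2] rxF 0.061 Tz [ 0.539 -0.643  0.051] w 0.0157 j6 -0.15
```

move_arm(
  deltas=[
    [0,0.09,0.01,0.033,18],
    [-0.01,0.18,0.02,0.067,18],
    [-0.01,0.27,0.03,0.1,18],
  ],
)

```text
time_s: 13.58
eef_pos: [0.499, -0.1149, 0.0901]
tcp_rot: [0.001, -0.673, 0.739, -0.001]
contact_force: [1.1, 0.9, 1.1]
width: 0.0159
```

```bash
python3 -c "
from h import *
mom('NR')
"
```

```text
t 13.58 r 26.8 pos ang -93.3 psi -95.3 z 0.0901 F [1.1 0.9 1.1] rxF 0.027 Tz [ 0.431 -0.673  0.038] w 0.0159 j6 -0.25
```

move_arm(
  deltas=[
    [0,0.09,0,0.033,18],
    [-0.01,0.18,0,0.067,18],
    [-0.01,0.27,0,0.1,18],
  ],
)

```text
time_s: 13.83
eef_pos: [0.4964, -0.1146, 0.0901]
tcp_rot: [0.001, -0.636, 0.772, -0.001]
contact_force: [2.4, 0.8, -0.7]
width: 0.0156
```

```bash
python3 -c "
from h import *
mom('NR')
"
```

```text
t 13.83 r 26.8 pos ang -99.1 psi -101.1 z 0.0901 F [ 2.4  0.8 -0.7] rxF 0.061 Tz [ 0.348 -0.742  0.031] w 0.0156 j6 -0.35
```

move_arm(
  deltas=[
    [0,0.09,0,0.033,18],
    [-0.01,0.18,0,0.067,18],
    [-0.01,0.27,0,0.1,18],
  ],
)

```text
time_s: 14.08
eef_pos: [0.4936, -0.114, 0.09]
tcp_rot: [0.001, -0.596, 0.803, -0.001]
contact_force: [2.1, -0.1, -0.7]
width: 0.0157
```

```bash
python3 -c "
from h import *
mom('NR')
"
```

```text
t 14.08 r 26.8 pos ang -105.0 psi -106.8 z 0.09 F [ 2.1 -0.1 -0.7] rxF 0.054 Tz [ 0.237 -0.788  0.04 ] w 0.0157 j6 -0.45
```

move_arm(
  deltas=[
    [0,0.09,0,0.033,18],
    [-0.01,0.18,0,0.067,18],
    [-0.01,0.27,0,0.1,18],
  ],
)

```text
time_s: 14.33
eef_pos: [0.491, -0.1132, 0.0899]
tcp_rot: [0.001, -0.555, 0.832, -0.0]
contact_force: [3.2, 0.2, -0.8]
width: 0.0156
```

```bash
python3 -c "
from h import *
mom('NR')
"
```

```text
t 14.33 r 26.9 pos ang -110.9 psi -112.5 z 0.0899 F [ 3.2  0.2 -0.8] rxF 0.077 Tz [ 0.106 -0.815  0.028] w 0.0156 j6 -0.56
```

move_arm(
  deltas=[
    [0,0.09,0,0.033,18],
    [-0.01,0.18,0,0.067,18],
    [-0.01,0.27,0,0.1,18],
  ],
)

```text
time_s: 14.58
eef_pos: [0.4885, -0.1121, 0.0899]
tcp_rot: [0.001, -0.513, 0.858, -0.0]
contact_force: [2.6, 0.2, -0.7]
width: 0.016
```

```bash
python3 -c "
from h import *
mom('NR')
"
```

```text
t 14.58 r 26.9 pos ang -116.9 psi -118.3 z 0.0899 F [ 2.6  0.2 -0.7] rxF 0.059 Tz [ 0.072 -0.805  0.078] w 0.016 j6 -0.66
```

move_arm(
  deltas=[
    [0,0.09,0,0.033,18],
    [-0.01,0.18,0,0.067,18],
    [-0.01,0.27,0,0.1,18],
  ],
)

```text
time_s: 14.83
eef_pos: [0.486, -0.1107, 0.0898]
tcp_rot: [0.001, -0.47, 0.883, -0.0]
contact_force: [2.8, -0.2, -1.7]
width: 0.0157
```

```bash
python3 -c "
from h import *
mom('NR')
"
```

```text
t 14.83 r 26.9 pos ang -122.7 psi -124.0 z 0.0898 F [ 2.8 -0.2 -1.7] rxF 0.066 Tz [-0.041 -0.846  0.019] w 0.0157 j6 -0.76
```

move_arm(
  deltas=[
    [0,0.09,0,0.033,18],
    [-0.01,0.18,0,0.067,18],
    [-0.01,0.27,0,0.1,18],
  ],
)

```text
time_s: 15.08
eef_pos: [0.4838, -0.1092, 0.0898]
tcp_rot: [0.001, -0.425, 0.905, -0.0]
contact_force: [1.2, -1.2, -1.8]
width: 0.016
```

```bash
python3 -c "
from h import *
mom('NR')
"
```

```text
t 15.08 r 27.0 pos ang -128.5 psi -129.7 z 0.0898 F [ 1.2 -1.2 -1.8] rxF 0.046 Tz [-0.24  -0.842  0.017] w 0.016 j6 -0.87
```

move_arm(
  deltas=[
    [0,0.09,0,0.033,18],
    [-0.01,0.18,0,0.067,18],
    [-0.01,0.27,0,0.1,18],
  ],
)

```text
time_s: 15.33
eef_pos: [0.483, -0.1078, 0.0901]
tcp_rot: [0.001, -0.379, 0.925, -0.001]
contact_force: [8.7, -8.1, -5.6]
width: 0.0162
```

```bash
python3 -c "
from h import *
mom('NR')
"
```

```text
t 15.33 r 26.4 pos ang -131.8 psi -135.4 z 0.0901 F [ 8.7 -8.1 -5.6] rxF 0.313 Tz [-2.989 -3.05   0.098] w 0.0162 j6 -0.97
```

move_arm(
  deltas=[
    [0,-0.15,0,-0.05,25],
    [0,-0.3,0,-0.1,30],
    [0,-0.3,-1.5,-0.1,30],
    [0,-0.3,-3.2,-0.1,30],
    [0,-0.3,-4.8,-0.1,18],
  ],
)

```text
time_s: 15.75
eef_pos: [0.4829, -0.1097, 0.1381]
tcp_rot: [-0.001, -0.425, 0.905, 0.0]
contact_force: [0.0, -0.1, 0.8]
width: 0.0233
```

```bash
python3 -c "
from h import *
mom('NR'); start('FR')
"
```

```text
t 15.75 r 27.9 pos ang -129.3 psi -129.6 z 0.1381 F [ 0.  -0.1  0.8] rxF 0.002 Tz [ 0.022 -0.037 -0.029] w 0.0233 j6 -0.87
t 15.75 pos [ 0.4829 -0.1097  0.1381] psi -129.6 z [-0.001 -0.    -1.   ] j [ 0.17  0.17 -0.53  0.   -0.87 -0.87]
rows xyz cm [-12.19 -11.09   4.69] yaw -1.397 width 0.0233 F [ 0.  -0.1  0.8] T [ 0.02 -0.04 -0.03]
```

move_arm(
  deltas=[
    [-1,-1,0,-0.12,18],
    [-2.4,-2.2,0,-0.24,18],
    [-3.8,-3.5,0,-0.36,18],
    [-5.2,-4.7,0,-0.48,18],
    [-6.6,-6,0,-0.6,18],
    [-8,-7.3,0,-0.72,18],
    [-9.4,-8.5,0,-0.84,18],
    [-10.5,-9.6,0,-0.96,18],
    [-11.5,-10.5,0,-1.08,18],
    [-12.2,-11.1,0,-1.2,18],
    [-12.2,-11.1,0.5,-1.32,18],
    [-12.2,-11.1,1.2,-1.4,18],
  ],
)

```text
time_s: 16.75
eef_pos: [0.6473, -0.0862, 0.1256]
tcp_rot: [-0.0, 0.91, -0.415, 0.0]
contact_force: [0.4, -0.0, -0.8]
width: 0.0156
```

```bash
python3 -c "
from h import *
start('FR')
im=eyes.capture('top'); zoom(im,170,110,340,270,4,'pics/t3z.png')
"
```

```text
t 16.75 pos [ 0.6473 -0.0862  0.1256] psi -49.0 z [ 0.001 -0.    -1.   ] j [ 0.17  0.42 -0.19  0.   -0.96  0.55]
rows xyz cm [-0.06  0.13  3.46] yaw 0.01 width 0.0156 F [ 0.4 -0.  -0.8] T [-0.07  0.18 -0.01]
```

View pics/t3z.png

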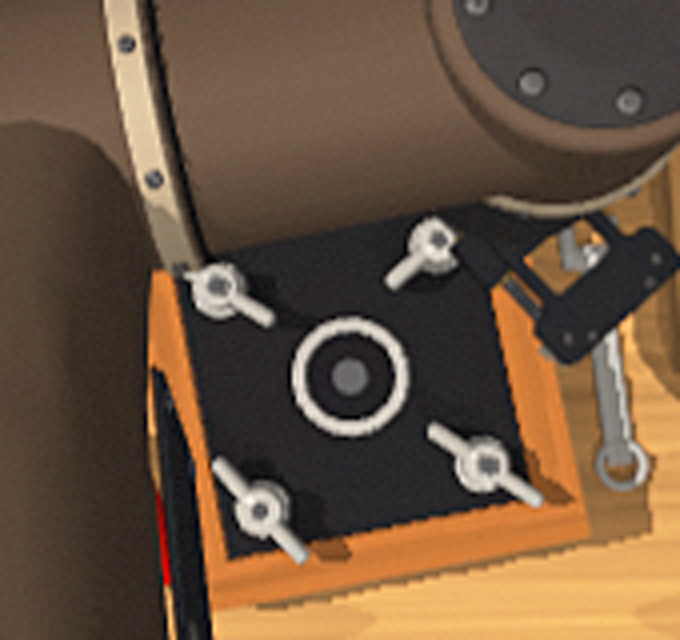

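The top view shows FL and NR turned to new angles. FR and NL are as they were, and the fingers are over FR's outer wing.

move_arm(
  deltas=[
    [-0.05,0.1,0.7,0,18],
    [-0.05,0.1,1.5,0,18],
    [-0.05,0.1,2.5,0,18],
    [-0.05,0.1,3.4,0,18],
    [-0.05,0.1,3.4,0,18],
  ],
)

```text
time_s: 17.22
eef_pos: [0.6438, -0.0866, 0.0891]
tcp_rot: [0.001, 0.908, -0.418, -0.002]
contact_force: [-0.9, -0.5, -1.3]
width: 0.0156
```

```bash
python3 -c "
from h import *
start('FR');mom('FR')
"
```

```text
t 17.22 pos [ 0.6438 -0.0866  0.0891] psi -49.5 z [-0.004 -0.    -1.   ] j [ 0.17  0.45 -0.23 -0.   -0.89  0.54]
rows xyz cm [ 0.14 -0.17 -0.19] yaw 0.002 width 0.0156 F [-0.9 -0.5 -1.3] T [-0.01  0.17  0.  ]
t 17.22 r 25.7 pos ang -53.4 psi -49.5 z 0.0891 F [-0.9 -0.5 -1.3] rxF -0.027 Tz [-0.008  0.17   0.003] w 0.0156 j6 0.54
```

move_arm(
  deltas=[
    [0.05,0.22,-0.05,0.1,18],
    [0.05,0.5,-0.1,0.2,18],
    [-0.02,0.75,-0.1,0.3,18],
    [-0.11,1.0,-0.1,0.4,18],
    [-0.23,1.25,-0.1,0.5,18],
    [-0.37,1.48,-0.1,0.6,18],
    [-0.54,1.69,-0.1,0.7,18],
    [-0.72,1.89,-0.1,0.8,18],
    [-0.92,2.07,-0.1,0.9,18],
    [-1.14,2.22,-0.1,1.0,18],
    [-1.38,2.36,-0.1,1.1,18],
    [-1.62,2.47,-0.1,1.2,18],
  ],
)

```text
time_s: 18.22
eef_pos: [0.6165, -0.0905, 0.0928]
tcp_rot: [0.0, -0.512, 0.859, -0.0]
contact_force: [2.2, -1.4, -2.6]
width: 0.0156
```

```bash
python3 -c "
from h import *
mom('FR')
"
```

```text
t 18.22 r 27.3 pos ang -116.1 psi -118.5 z 0.0928 F [ 2.2 -1.4 -2.6] rxF 0.071 Tz [-0.465 -0.714  0.049] w 0.0156 j6 -0.66
```

move_arm(
  deltas=[
    [-0.01,0.27,0,0.1,18],
    [-0.05,0.54,0,0.2,18],
    [-0.12,0.8,0,0.3,18],
    [-0.21,1.05,0,0.4,18],
    [-0.33,1.29,0,0.5,18],
    [-0.47,1.53,0,0.6,18],
    [-0.64,1.74,0.05,0.7,18],
    [-0.82,1.94,0.1,0.8,18],
    [-1.02,2.12,0.1,0.9,18],
    [-1.24,2.27,0.1,1.0,18],
    [-1.48,2.41,0.1,1.1,18],
    [-1.72,2.52,0.1,1.2,18],
  ],
)

```text
time_s: 19.22
eef_pos: [0.6014, -0.0638, 0.0917]
tcp_rot: [-0.0, 0.063, 0.998, -0.0]
contact_force: [-0.5, -2.9, 1.0]
width: 0.0157
```

```bash
python3 -c "
from h import *
mom('FR')
"
```

```text
t 19.22 r 27.2 pos ang 175.3 psi 172.8 z 0.0917 F [-0.5 -2.9  1. ] rxF 0.08 Tz [-0.93   0.251 -0.017] w 0.0157 j6 -1.91
```

move_arm(
  deltas=[
    [-0.01,0.16,0,0.06,18],
    [-0.02,0.32,0,0.12,18],
    [-0.04,0.48,0,0.18,18],
    [-0.08,0.64,0,0.24,18],
    [-0.12,0.8,0,0.3,18],
  ],
)

```text
time_s: 19.63
eef_pos: [0.6032, -0.056, 0.0915]
tcp_rot: [-0.001, 0.211, 0.978, -0.0]
contact_force: [-1.9, -1.4, 0.5]
width: 0.0159
```

```bash
python3 -c "
from h import *
mom('FR')
"
```

```text
t 19.63 r 27.2 pos ang 158.3 psi 155.7 z 0.0915 F [-1.9 -1.4  0.5] rxF 0.055 Tz [-0.721  0.566  0.025] w 0.0159 j6 -2.22
```

move_arm(
  deltas=[
    [0,0.09,0.01,0.033,18],
    [-0.01,0.18,0.02,0.067,18],
    [-0.01,0.27,0.03,0.1,18],
  ],
)

```text
time_s: 19.88
eef_pos: [0.6043, -0.0535, 0.0912]
tcp_rot: [-0.001, 0.258, 0.966, -0.001]
contact_force: [-2.0, -2.0, 0.9]
width: 0.0156
```

```bash
python3 -c "
from h import *
mom('FR')
"
```

```text
t 19.88 r 27.2 pos ang 152.8 psi 150.0 z 0.0912 F [-2.  -2.   0.9] rxF 0.072 Tz [-0.557  0.84   0.026] w 0.0156 j6 -2.33
```

move_arm(
  deltas=[
    [0,0.09,0.01,0.033,18],
    [-0.01,0.18,0.02,0.067,18],
    [-0.01,0.27,0.03,0.1,18],
  ],
)

```text
time_s: 20.13
eef_pos: [0.6057, -0.0512, 0.091]
tcp_rot: [-0.001, 0.306, 0.952, -0.001]
contact_force: [-2.6, -1.1, 1.5]
width: 0.0158
```

```bash
python3 -c "
from h import *
mom('FR')
"
```

```text
t 20.13 r 27.1 pos ang 147.0 psi 144.3 z 0.091 F [-2.6 -1.1  1.5] rxF 0.064 Tz [-0.57   0.837  0.032] w 0.0158 j6 -2.43
```

move_arm(
  deltas=[
    [0,0.09,0.01,0.033,18],
    [-0.01,0.18,0.02,0.067,18],
    [-0.01,0.27,0.03,0.1,18],
  ],
)

```text
time_s: 20.38
eef_pos: [0.6075, -0.0491, 0.0907]
tcp_rot: [-0.001, 0.354, 0.935, -0.001]
contact_force: [-2.4, -1.8, 1.1]
width: 0.0156
```

```bash
python3 -c "
from h import *
mom('FR')
"
```

```text
t 20.38 r 27.0 pos ang 141.1 psi 138.6 z 0.0907 F [-2.4 -1.8  1.1] rxF 0.08 Tz [-0.457  0.787  0.014] w 0.0156 j6 -2.53
```

move_arm(
  deltas=[
    [0,0.09,0,0.033,18],
    [-0.01,0.18,0,0.067,18],
    [-0.01,0.27,0,0.1,18],
  ],
)

```text
time_s: 20.63
eef_pos: [0.6093, -0.0471, 0.0907]
tcp_rot: [-0.001, 0.4, 0.917, -0.001]
contact_force: [-2.1, -1.3, 1.1]
width: 0.0156
```

```bash
python3 -c "
from h import *
mom('FR')
"
```

```text
t 20.63 r 27.0 pos ang 135.5 psi 132.9 z 0.0907 F [-2.1 -1.3  1.1] rxF 0.066 Tz [-0.389  0.829 -0.012] w 0.0156 j6 -2.64
```

move_arm(
  deltas=[
    [0,0.09,0,0.033,18],
    [-0.01,0.18,0,0.067,18],
    [-0.01,0.27,0,0.1,18],
  ],
)

```text
time_s: 20.88
eef_pos: [0.6112, -0.0452, 0.0906]
tcp_rot: [-0.001, 0.445, 0.895, -0.001]
contact_force: [-2.7, -0.3, 1.2]
width: 0.0153
```

```bash
python3 -c "
from h import *
mom('FR')
"
```

```text
t 20.88 r 27.0 pos ang 129.7 psi 127.1 z 0.0906 F [-2.7 -0.3  1.2] rxF 0.061 Tz [-0.301  0.857  0.008] w 0.0153 j6 -2.74
```

move_arm(
  deltas=[
    [0,0.09,0,0.033,18],
    [-0.01,0.18,0,0.067,18],
    [-0.01,0.27,0,0.1,18],
  ],
)

```text
time_s: 21.13
eef_pos: [0.612, -0.0448, 0.0903]
tcp_rot: [-0.002, 0.489, 0.872, -0.002]
contact_force: [-7.4, -8.0, 3.0]
width: 0.016
```

```bash
python3 -c "
from h import *
mom('FR')
"
```

```text
t 21.13 r 26.9 pos ang 127.8 psi 121.4 z 0.0903 F [-7.4 -8.   3. ] rxF 0.289 Tz [-2.984  2.47   0.088] w 0.016 j6 -2.84
```

move_arm(
  deltas=[
    [0,-0.15,0,-0.05,25],
    [0,-0.3,0,-0.1,30],
    [0,-0.3,-1.5,-0.1,30],
    [0,-0.3,-3.2,-0.1,30],
    [0,-0.3,-4.8,-0.1,18],
    [0,-0.3,-4.8,-0.22,18],
    [0,-0.3,-4.8,-0.34,18],
    [0,-0.3,-4.8,-0.46,18],
    [0,-0.3,-4.8,-0.58,18],
    [0,-0.3,-4.8,-0.7,18],
    [0,-0.3,-4.8,-0.82,18],
    [0,-0.3,-4.8,-0.94,18],
  ],
)

```text
time_s: 22.13
eef_pos: [0.6119, -0.045, 0.139]
tcp_rot: [0.0, 0.038, 0.999, -0.0]
contact_force: [-0.0, 0.5, -0.1]
width: 0.0159
```

```bash
python3 -c "
from h import *
start('NL')
"
```

```text
t 22.13 pos [ 0.6119 -0.045   0.139 ] psi 175.7 z [ 0. -0. -1.] j [ 0.24  0.35 -0.27  0.   -0.95 -1.89]
rows xyz cm [12.04  9.39  4.79] yaw 2.349 width 0.0159 F [-0.   0.5 -0.1] T [-0.07  0.01 -0.01]
```

move_arm(
  deltas=[
    [1,0.8,0,-0.12,18],
    [2.4,1.9,0,-0.24,18],
    [3.8,3,0,-0.36,18],
    [5.2,4.1,0,-0.48,18],
    [6.6,5.2,0,-0.6,18],
    [8,6.3,0,-0.72,18],
    [9.4,7.3,0,-0.84,18],
    [10.5,8.2,0,-0.96,18],
    [11.5,9,0,-1.08,18],
    [12,9.4,0,-1.2,18],
    [12,9.4,0,-1.32,18],
    [12,9.4,0,-1.44,18],
  ],
)

```text
time_s: 23.13
eef_pos: [0.4996, 0.0588, 0.1393]
tcp_rot: [0.0, -0.631, 0.776, -0.0]
contact_force: [0.5, -0.1, 0.6]
width: 0.016
```

move_arm(
  deltas=[
    [0,0,0,-0.12,18],
    [0,0,0,-0.24,18],
    [0,0,0,-0.36,18],
    [0,0,0,-0.48,18],
    [0,0,0,-0.6,18],
    [0,0,0,-0.72,18],
    [0,0,0,-0.84,18],
    [0,0,0,-0.96,18],
    [0,0,0,-1.08,18],
    [0,0,0,-1.2,18],
    [0,0,0,-1.32,18],
    [0,0,0,-1.44,18],
  ],
)

```text
time_s: 24.13
eef_pos: [0.4999, 0.0584, 0.1391]
tcp_rot: [-0.0, 0.986, -0.167, 0.0]
contact_force: [0.4, -0.2, -0.3]
width: 0.0159
```

```bash
python3 -c "
from h import *
start('NL')
"
```

```text
t 24.13 pos [0.4999 0.0584 0.1391] psi -19.3 z [ 0.  0. -1.] j [ 0.51  0.18 -0.51  0.   -0.88  0.73]
rows xyz cm [-0.07  0.1   4.81] yaw -1.054 width 0.0159 F [ 0.4 -0.2 -0.3] T [-0.06  0.18  0.06]
```

move_arm(
  deltas=[
    [0,0,0,-0.12,18],
    [0,0,0,-0.24,18],
    [0,0,0,-0.36,18],
    [0,0,0.5,-0.48,18],
    [0,0,1,-0.6,18],
    [0,0,1.5,-0.72,18],
    [0,0,2,-0.84,18],
    [0,0,2.3,-0.96,18],
    [0,0,2.5,-1.05,18],
    [-0.05,0.05,2.5,-1.05,18],
  ],
)

```text
time_s: 24.97
eef_pos: [0.4991, 0.058, 0.1136]
tcp_rot: [0.0, 0.937, 0.348, -0.0]
contact_force: [1.2, 0.4, 0.4]
width: 0.0156
```

```bash
python3 -c "
from h import *
start('NL')
"
```

```text
t 24.97 pos [0.4991 0.058  0.1136] psi 40.8 z [-0. -0. -1.] j [ 0.51  0.21 -0.54  0.   -0.82  1.78]
rows xyz cm [-0.03  0.02  2.26] yaw -0.006 width 0.0156 F [1.2 0.4 0.4] T [-0.07  0.09  0.02]
```

move_arm(
  deltas=[
    [0,0,0.7,0,18],
    [0,0,1.4,0,18],
    [0,0,2.2,0,18],
    [0,0,2.2,0,18],
  ],
)

```text
time_s: 25.3
eef_pos: [0.4981, 0.0576, 0.09]
tcp_rot: [0.0, 0.938, 0.346, -0.001]
contact_force: [-0.2, 0.7, -0.6]
width: 0.016
```

```bash
python3 -c "
from h import *
start('NL');mom('NL')
"
```

```text
t 25.3 pos [0.4981 0.0576 0.09  ] psi 40.5 z [-0.003 -0.001 -1.   ] j [ 0.51  0.24 -0.57 -0.   -0.76  1.77]
rows xyz cm [ 0.07  0.05 -0.1 ] yaw -0.011 width 0.016 F [-0.2  0.7 -0.6] T [-0.15  0.15 -0.02]
t 25.3 r 26.3 pos ang 42.2 psi 40.5 z 0.09 F [-0.2  0.7 -0.6] rxF 0.016 Tz [-0.152  0.145 -0.024] w 0.016 j6 1.77
```

move_arm(
  deltas=[
    [-0.01,0.27,0,0.1,18],
    [-0.05,0.54,0,0.2,18],
    [-0.12,0.8,0,0.3,18],
    [-0.21,1.05,0,0.4,18],
    [-0.33,1.29,0,0.5,18],
    [-0.47,1.53,0,0.6,18],
    [-0.64,1.74,0,0.7,18],
    [-0.82,1.94,0,0.8,18],
    [-1.02,2.12,0,0.9,18],
    [-1.24,2.27,0,1.0,18],
    [-1.48,2.41,0,1.1,18],
    [-1.72,2.52,0,1.2,18],
  ],
)

```text
time_s: 26.3
eef_pos: [0.5026, 0.028, 0.0915]
tcp_rot: [-0.0, 0.969, -0.246, -0.0]
contact_force: [0.8, 2.4, -2.2]
width: 0.0158
```

```bash
python3 -c "
from h import *
mom('NL')
"
```

```text
t 26.3 r 26.8 pos ang -26.5 psi -28.5 z 0.0915 F [ 0.8  2.4 -2.2] rxF 0.066 Tz [ 0.779 -0.017 -0.012] w 0.0158 j6 0.63
```

move_arm(
  deltas=[
    [-0.01,0.27,0,0.1,18],
    [-0.05,0.54,0,0.2,18],
    [-0.12,0.8,0,0.3,18],
    [-0.21,1.05,0,0.4,18],
    [-0.33,1.29,0,0.5,18],
    [-0.47,1.53,0,0.6,18],
    [-0.64,1.74,0.05,0.7,18],
    [-0.82,1.94,0.1,0.8,18],
    [-1.02,2.12,0.1,0.9,18],
    [-1.24,2.27,0.1,1.0,18],
    [-1.48,2.41,0.1,1.1,18],
    [-1.72,2.52,0.1,1.2,18],
  ],
)

```text
time_s: 27.3
eef_pos: [0.4762, 0.0136, 0.0911]
tcp_rot: [0.0, -0.661, 0.75, -0.001]
contact_force: [2.6, -3.1, -0.6]
width: 0.0159
```

```bash
python3 -c "
from h import *
mom('NL')
"
```

```text
t 27.3 r 26.4 pos ang -95.2 psi -97.3 z 0.0911 F [ 2.6 -3.1 -0.6] rxF 0.076 Tz [-0.797 -0.894  0.024] w 0.0159 j6 -0.57
```

move_arm(
  deltas=[
    [-0.01,0.16,0,0.06,18],
    [-0.02,0.32,0,0.12,18],
    [-0.04,0.48,0,0.18,18],
    [-0.08,0.64,0,0.24,18],
    [-0.12,0.8,0,0.3,18],
  ],
)

```text
time_s: 27.72
eef_pos: [0.4679, 0.0156, 0.0908]
tcp_rot: [-0.0, -0.542, 0.84, -0.0]
contact_force: [2.1, -2.8, -0.8]
width: 0.0156
```

```bash
python3 -c "
from h import *
mom('NL')
"
```

```text
t 27.72 r 26.6 pos ang -113.8 psi -114.3 z 0.0908 F [ 2.1 -2.8 -0.8] rxF 0.082 Tz [-0.78 -0.59 -0.  ] w 0.0156 j6 -0.88
```

move_arm(
  deltas=[
    [0,0.09,0,0.033,18],
    [-0.01,0.18,0,0.067,18],
    [-0.01,0.27,0,0.1,18],
  ],
)

```text
time_s: 27.97
eef_pos: [0.4653, 0.0167, 0.0908]
tcp_rot: [-0.0, -0.5, 0.866, -0.0]
contact_force: [1.4, -2.1, -0.7]
width: 0.0159
```

```bash
python3 -c "
from h import *
mom('NL')
"
```

```text
t 27.97 r 26.7 pos ang -119.8 psi -120.0 z 0.0908 F [ 1.4 -2.1 -0.7] rxF 0.059 Tz [-0.652 -0.509  0.039] w 0.0159 j6 -0.99
```

move_arm(
  deltas=[
    [0,0.09,0.01,0.033,18],
    [-0.01,0.18,0.02,0.067,18],
    [-0.01,0.27,0.03,0.1,18],
  ],
)

```text
time_s: 28.22
eef_pos: [0.463, 0.0182, 0.0905]
tcp_rot: [-0.0, -0.456, 0.89, -0.0]
contact_force: [1.1, -2.2, 1.1]
width: 0.0158
```

```bash
python3 -c "
from h import *
mom('NL')
"
```

```text
t 28.22 r 26.7 pos ang -125.6 psi -125.7 z 0.0905 F [ 1.1 -2.2  1.1] rxF 0.057 Tz [-0.825 -0.444  0.038] w 0.0158 j6 -1.09
```

move_arm(
  deltas=[
    [0,0.09,0.01,0.033,18],
    [-0.01,0.18,0.02,0.067,18],
    [-0.01,0.27,0.03,0.1,18],
  ],
)

```text
time_s: 28.47
eef_pos: [0.4609, 0.0198, 0.0903]
tcp_rot: [-0.0, -0.411, 0.912, -0.0]
contact_force: [1.1, -1.9, 1.4]
width: 0.016
```

```bash
python3 -c "
from h import *
mom('NL')
"
```

```text
t 28.47 r 26.8 pos ang -131.3 psi -131.5 z 0.0903 F [ 1.1 -1.9  1.4] rxF 0.056 Tz [-0.841 -0.337 -0.027] w 0.016 j6 -1.2
```

move_arm(
  deltas=[
    [0,0.09,0,0.033,18],
    [-0.01,0.18,0,0.067,18],
    [-0.01,0.27,0,0.1,18],
  ],
)

```text
time_s: 28.72
eef_pos: [0.4589, 0.0216, 0.0902]
tcp_rot: [-0.0, -0.365, 0.931, -0.0]
contact_force: [1.8, -1.2, 0.5]
width: 0.0155
```

```bash
python3 -c "
from h import *
mom('NL')
"
```

```text
t 28.72 r 26.9 pos ang -137.1 psi -137.2 z 0.0902 F [ 1.8 -1.2  0.5] rxF 0.057 Tz [-0.775 -0.388 -0.037] w 0.0155 j6 -1.3
```

move_arm(
  deltas=[
    [0,0.09,0,0.033,18],
    [-0.01,0.18,0,0.067,18],
    [-0.01,0.27,0,0.1,18],
  ],
)

```text
time_s: 28.97
eef_pos: [0.4571, 0.0237, 0.0902]
tcp_rot: [-0.0, -0.318, 0.948, -0.0]
contact_force: [2.0, -1.8, -0.4]
width: 0.0159
```

```bash
python3 -c "
from h import *
mom('NL')
"
```

```text
t 28.97 r 26.9 pos ang -143.0 psi -142.9 z 0.0902 F [ 2.  -1.8 -0.4] rxF 0.071 Tz [-0.695 -0.365 -0.015] w 0.0159 j6 -1.41
```

move_arm(
  deltas=[
    [0,0.09,0,0.033,18],
    [-0.01,0.18,0,0.067,18],
    [-0.01,0.27,0,0.1,18],
  ],
)

```text
time_s: 29.22
eef_pos: [0.4555, 0.026, 0.0902]
tcp_rot: [-0.0, -0.27, 0.963, -0.0]
contact_force: [2.2, -1.8, -0.3]
width: 0.0159
```

```bash
python3 -c "
from h import *
mom('NL')
"
```

```text
t 29.22 r 27.0 pos ang -148.9 psi -148.7 z 0.0902 F [ 2.2 -1.8 -0.3] rxF 0.073 Tz [-0.604 -0.353  0.017] w 0.0159 j6 -1.52
```

move_arm(
  deltas=[
    [0,0.09,0,0.033,18],
    [-0.01,0.18,0,0.067,18],
    [-0.01,0.27,0,0.1,18],
  ],
)

```text
time_s: 29.47
eef_pos: [0.4542, 0.0283, 0.0901]
tcp_rot: [-0.0, -0.222, 0.975, -0.0]
contact_force: [2.0, -2.1, 0.2]
width: 0.0158
```

```bash
python3 -c "
from h import *
mom('NL')
"
```

```text
t 29.47 r 27.0 pos ang -154.6 psi -154.4 z 0.0901 F [ 2.  -2.1  0.2] rxF 0.073 Tz [-0.606 -0.483  0.043] w 0.0158 j6 -1.62
```

move_arm(
  deltas=[
    [0,0.09,0,0.033,18],
    [-0.01,0.18,0,0.067,18],
    [-0.01,0.27,0,0.1,18],
  ],
)

```text
time_s: 29.72
eef_pos: [0.4531, 0.0308, 0.0901]
tcp_rot: [-0.0, -0.173, 0.985, -0.0]
contact_force: [1.8, -1.7, -2.7]
width: 0.0158
```

```bash
python3 -c "
from h import *
mom('NL')
"
```

```text
t 29.72 r 27.1 pos ang -160.4 psi -160.1 z 0.0901 F [ 1.8 -1.7 -2.7] rxF 0.06 Tz [-0.534 -0.532 -0.045] w 0.0158 j6 -1.73
```

move_arm(
  deltas=[
    [0,0.09,0,0.033,18],
    [-0.01,0.18,0,0.067,18],
    [-0.01,0.27,0,0.1,18],
  ],
)

```text
time_s: 29.97
eef_pos: [0.4526, 0.0329, 0.0901]
tcp_rot: [-0.0, -0.124, 0.992, -0.001]
contact_force: [6.5, -11.0, -3.3]
width: 0.0158
```

```bash
python3 -c "
from h import *
mom('NL')
"
```

```text
t 29.97 r 27.0 pos ang -165.0 psi -165.8 z 0.0901 F [  6.5 -11.   -3.3] rxF 0.331 Tz [-3.957 -2.624  0.207] w 0.0158 j6 -1.83
```

move_arm(
  deltas=[
    [0,-0.15,0,-0.05,25],
    [0,-0.3,0,-0.1,30],
    [0,-0.3,-1.5,-0.1,30],
    [0,-0.3,-3.2,-0.1,30],
    [0,-0.3,-5.5,-0.1,30],
    [0,-0.3,-9,-0.1,30],
  ],
)

```text
time_s: 30.47
eef_pos: [0.4514, 0.03, 0.1791]
tcp_rot: [-0.002, -0.173, 0.985, -0.001]
contact_force: [1.3, 1.8, -0.3]
width: 0.0261
```

```bash
python3 -c "
from h import *
togo([.36,-.35,.2],-135)
"
```

```text
t 30.47 pos [0.4514 0.03   0.1791] psi -160.1 z [-0.005 -0.002 -1.   ] j [ 0.5   0.05 -0.56 -0.   -0.97 -1.73]
rows xyz cm [ 21.57 -32.6   -1.98] yaw -0.437 width 0.0261 F [ 1.3  1.8 -0.3] T [ 0.09 -0.13  0.  ]
```

move_arm(
  deltas=[
    [1,-2,-1,0,30],
    [3,-5,-3,0,30],
    [5,-8,-4,0,30],
    [7,-11,-5,0,30],
    [9,-14,-5,0,30],
    [11,-17,-5,0,30],
    [13,-20,-5,0,30],
    [15,-23,-5,0,30],
    [17,-26,-5,0,30],
    [19,-29,-5,0,30],
    [20.5,-31.5,-5,0,30],
    [21,-32,-5,0,30],
  ],
)

```text
time_s: 31.47
eef_pos: [0.3645, -0.3451, 0.2297]
tcp_rot: [-0.001, -0.172, 0.985, -0.0]
contact_force: [0.5, 0.1, 0.3]
width: 0.0264
```

Run:
```python
from h import *
t=eyes.capture("top"); s=eyes.capture("side"); cv2.imwrite("pics/top9.png",t); cv2.imwrite("pics/side9.png",s)
zoom(t,90,100,410,290,2.4,"pics/t9z.png"); zoom(s,220,160,340,260,6,"pics/s9z.png")
```

```text
(no output)
```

View pics/t9z.png

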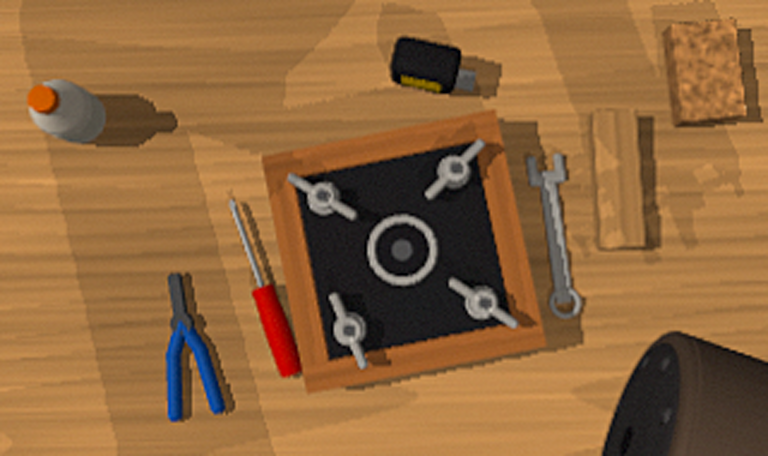

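View pics/s9z.png

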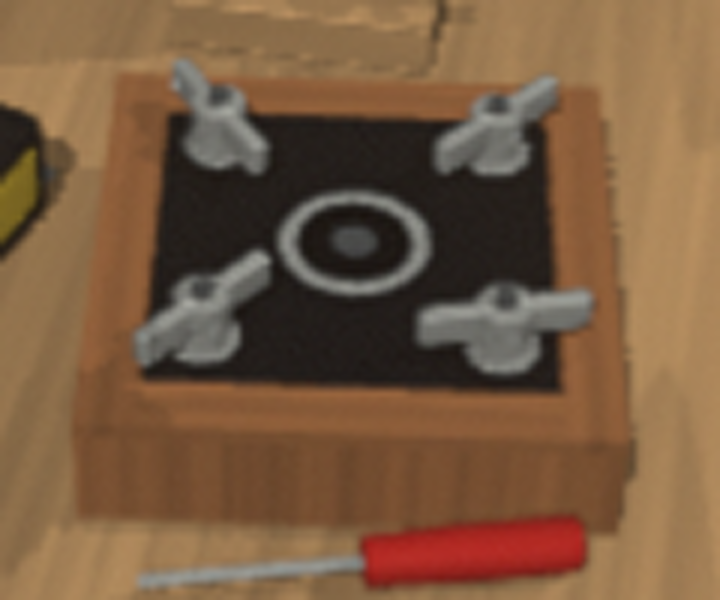

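Run:
```python
from h import *
t=cv2.imread("pics/top9.png"); hsv=cv2.cvtColor(t,cv2.COLOR_BGR2HSV)
fm={'FL':(-133.1,-128.6),'NR':(-135.4,-131.8),'FR':(121.4,127.8),'NL':(-165.8,-165.0)}
for k,(x,y) in AX.items():
    c=proj("top",[[x,y,.0885]])[0]
    m=((hsv[...,1]<60)&(hsv[...,2]>95)).astype(np.uint8)
    d=np.zeros_like(m); cv2.circle(d,tuple(int(round(v)) for v in c),22,1,-1); m&=d
    v,u=np.nonzero(m); P=onz("top",np.c_[u,v],.0885)[:,:2]-[x,y]; r=np.hypot(*P.T); P=P[(r>.016)&(r<.04)]
    a=np.degrees(np.angle(np.sum((P[:,0]+1j*P[:,1])**2))/2)
    print(k,"n",len(P),"wing ang",round(a,1),"turned cw rad",round(float(np.radians((ANG[k]-a)%180+(180 if (ANG[k]-a)%180<90 else 0))),2),"tool at firm mod180",np.array(fm[k])%180)
```

```text
FL n 72 wing ang 56.3 turned cw rad 3.11 tool at firm mod180 [46.9 51.4]
FR n 70 wing ang -47.1 turned cw rad 3.1 tool at firm mod180 [121.4 127.8]
NR n 83 wing ang 55.4 turned cw rad 3.52 tool at firm mod180 [44.6 48.2]
NL n 68 wing ang 22.3 turned cw rad 3.47 tool at firm mod180 [14.2 15. ]
```

```bash
python3 -c "
from h import *
print(workorder.finish_job())"
```

```text
the job is handed in; nothing more can be done
None
```

I tightened all four wing nuts in cross order: far-left, then the diagonal near-right, then far-right, then near-left. The job is handed in, but it reports no verdict. For each nut I straddled one wing with the fingers partly open and swung it clockwise. I stopped when the moment jumped from its running level of about 0.06–0.08 N m, then backed off.

| Nut (in order) | Moment at stop (force × radius) | Moment if the wrist's own twist reading is added | Turn seen in the camera |
|---|---|---|---|
| far-left | 0.29 N m | 0.36 N m | 3.11 rad |
| near-right | 0.31 N m | 0.41 N m | 3.52 rad |
| far-right | 0.29 N m | 0.38 N m | 3.10 rad |
| near-left | 0.33 N m | 0.54 N m | 3.47 rad |

- **Firmness:** By force × radius, all four stops are at or just under the 0.33 N m limit. With the noisy wrist twist added they are above it, and near-left at 0.54 N m would be over the 0.45 N m overtightening mark. I trusted the first reading because each nut went firm within a single 0.1 rad step, which puts it well short of 0.26 rad past firm.
- **Turns:** All four camera turns fall inside the stated 2.7–3.6 rad to firm.
- **Plate:** It looks flush by eye in the last side view. I did not measure its height or level.
- **Bystanders:** By eye in the last pictures they have not moved.
- **Arm:** It was parked clear of everything when I handed in at about 31.6 s.

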